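Wedge the bare foot of the penetration gauge so that it stops rocking

TASK

The penetration gauge rocks because one foot of its base board has lost its rubber pad and hangs clear of the bench. With the fingertips, push the wooden wedge along the bench, thin end first, under that bare foot until it is snug and takes up the gap, without prising the board up or shoving the gauge along; then press down firmly with the fingertips on the board's corner above that foot for about a second to check that it no longer rocks, and let go. Grip and lift nothing, and leave the vials, the tin and the hand lens where they stand.

Things in the scene. Friction and masses are not known exactly. Their poses are not given: they have to be found in the camera images.
- gauge: penetration gauge, 2.5 kg, loose: black stand with upright rod, 310 mm high, on the far half of a wooden board 260 (x) x 200 (y) x 15 mm, its top 35 mm above the bench. Origin on the bench under the board's middle; x to the stand's end, z up. Three black rubber feet 20 mm high; the fourth is a bare stub at x -105, y +75 mm. The board is level now; some 3 N on that corner tips it
- bare_foot (a point): lowest point of the bare steel stub, 12 mm across with a domed end, 8 mm above the bench while the board is level, 25 mm in from the board's two edges
- test_corner (a point): top of the board straight above the bare foot, 35 mm above the bench: press here (a flat bolt head marks it)
- wedge: tapered wooden wedge, 110 x 40 mm, 60 g, lying loose left of the gauge, roughly pointing at the bare foot. Origin: middle of its underside; x to the thin end. The top slopes evenly from 20 mm (x = -55 mm) to 2 mm (x = +55 mm): 8 mm thick 18 mm ahead of its middle, where the foot comes to bear. Slides freely (under 1 N) until the foot bears on it, then resists; friction keeps it there
- wedge_butt (a point): middle of the wedge's upright rear face (40 mm wide, 20 mm high), 10 mm above the bench: push here. Pushed sideways at this end, the wedge turns about a point some 90 mm ahead of it
- wedge_tip (a point): middle of the wedge's thin edge, 1 mm above the bench
- vial_a: small sample vial, 28 mm across, 65 mm high, standing in front of the gauge; origin at its underside; leave alone
- vial_c: larger sample vial, 34 mm across, 77 mm high, standing in front of the gauge; origin at its underside; leave alone
- tin_open: open aluminium tin, 73 mm across, 48 mm high, to the left of the gauge's far end; origin at its underside; leave alone
- lens: folding hand lens, 28 by 46 by 16 mm, lying to the left; origin at its underside; leave alone
Things that resemble listed ones, but are neither listed nor needed, are in the scene too. Of the things like the wedge, leave any that is red; of the rest the smaller one is meant.

How it is judged:
By the outcome, as a careful person would: the job done as asked, in the order asked, and still so for the second after the job is handed in, with the robot touching nothing.
It also fails if it takes over 64 s, if anything falls off the work surface, if the arm or the gripper's body presses on something with over 40 N, if the wrist force passes 120 N, or if a joint passes its speed limit or range.

ROBOT

A 6-joint arm with a two-finger parallel gripper is mounted at the origin on a cart in front of the work surface, level with it; the furniture and walls round the work are solid. World frame = base frame: x ahead of the robot, y to its left, z up, the work surface at z = 0. Lengths are in m, angles in rad, forces in N, time in s.
With the tool pointing down it reaches from about 0.3 to 0.775 m from the base axis. Payload 14.6 kg.
Tool frame: the origin (TCP) lies at the centre of the arm's flange, where the gripper is bolted on; the fingertips stand 199 mm ahead of it and the grasp point (between the pads) lies 180 mm ahead of it; z points along the fingers, y is the line along which they close (so a half turn about z gives the same grasp; the last joint's range is limited). The gripper opens to 94 mm and grips with 3 to 60 N. Pads are 16 mm wide; open, the fingers measure 119 mm over their backs; the gripper's body (75 mm by 177 mm) begins 78 mm behind the grasp point.
Start: joints at [-1.202, 0.3, 1.521, -0, 1.321, -0.067], TCP at [0.232, -0.499, 0.405] pointing down, gripper open.
Joint ranges: [-3.03, 3.03], [-0.79, 2.21], [0.23, 2.52], [-1.04, 4.18], [0, 3.07], [-2.55, 2.55]. Speed limits (rad/s): [2.22, 2.22, 2.57, 3.14, 3.14, 3.14].

INTERFACE

Orientations are given as [roll, pitch, yaw] about the fixed x, y, z axes, in that order (R = Rz(yaw) Ry(pitch) Rx(roll)).
In Python, from station import ctrl gives the robot as it stands. The module is installed in compiled form; this text tells all that it offers.
- The arm moves only by the tool servo_tool, never from a script. Its argument "motion" is a list of rows, each a list of 5 numbers: the closure, from 0 (fully open) to 1 (shut), then the shift along the world's x, y, z in cm, then the turn about the world's z in degrees. A call has 1 to 20 rows; each row is the pose to reach, as a shift and turn from the pose commanded when the call began; what a row does not reach only later rows make up. A row lasts 1/8 s, in which the tool goes at most 62.5 mm and 10.7 degrees, less where a joint would pass 70% of its speed; a pose out of reach is approached as far as the arm can. A call with a gripper value outside its range is refused whole. The fingers move at their own pace and stop on an object; "squeeze" is the grip in N (left out, the last holds). Time passes only in rows, so rows that repeat a pose let the fingers close. It gives the time, the measured TCP pose, the force, the opening and the grip force at its end, in the units of the state.
- ctrl.get_obs(): the state, without advancing time (a new reading comes with each control period).
- ctrl.camera(name): name is "scene" or "top" or "wrist"; returns a dict with "image" (384x512x3 uint8, red, green, blue), "fx", "fy", "cx", "cy" (pixels), "camera_from_world" (4x4, takes a point from world to camera coordinates); the wrist camera has in their place "hand_eye" (4x4, takes a point from camera to tool coordinates, whose origin is the TCP and whose axes are the flange's). Camera axes: x right, y up, looking along -z (the intrinsics and any distortion apply to the point x, -y, -z); pixel columns grow to the right and rows downward; lengths in m; the calibration is good to about 2 mm. The wrist camera is an equidistant fisheye: a pixel r from the principal point sees the ray r / f radians off the axis. A picture is of the moment at which its call begins: read the wrist's pose just before it. There is no depth.
- ctrl.hand_in(): hands the job in; it is judged then, once.
The state is a dict: "time_s": time; "qpos": joint angles; "joint_vel": joint speeds; "tau": joint torques, N m; "ee_pos": TCP position; "eef_rot": TCP orientation; "force": force on the tool from outside, world axes, zero at the start; "moment": the same for the moment, N m; "grip_width": finger opening in m; "grip_force": force on a finger pad.
Only numpy, scipy, OpenCV 4.12 (cv2) and the standard library are available. Lean on these libraries where they do the work, as an engineer would, in place of code of your own. Each camera call takes 0.05 s, during which the arm holds its last target. There are 200 camera calls.

## Working session

There is one attempt and no reset: what is moved stays moved. The work goes in short steps, Python scripts to look and compute and a tool call to move; the robot and the scene stay as the last step left them, time stands still between calls to the robot, and variables do not carry over. Pictures are saved under pics/ and viewed, at most 10 in all, crops included, and the job is handed in when it is done.

Besides the shell and the picture viewer there is one more tool, called after "Emit:" by a JSON object that holds its "method" and its "body". servo_tool: Moves the arm, as the interface text tells. Its arguments: {"type":"object","properties":{"motion":{"type":"array","items":{"type":"array","items":{"type":"number"}}},"squeeze":{"type":"number"}},"required":["motion"]}

```bash
mkdir -p pics
cat > h.py <<'E'
import numpy as np, cv2
from station import ctrl
def ray(c,u,v):
    d=np.array([(u-c["cx"])/c["fx"],-(v-c["cy"])/c["fy"],-1.]);T=np.linalg.inv(c["camera_from_world"])
    return T[:3,3],T[:3,:3]@d
def onz(c,u,v,z):
    o,d=ray(c,u,v);return o+d*(z-o[2])/d[2]
def proj(c,p):
    q=c["camera_from_world"]@np.append(p,1.);return np.array([c["cx"]-c["fx"]*q[0]/q[2],c["cy"]+c["fy"]*q[1]/q[2]])
def save(n,im,s=1):
    cv2.imwrite(n,cv2.resize(im[:,:,::-1],None,fx=s,fy=s,interpolation=cv2.INTER_CUBIC))
E
python3 - <<'E'
from h import *
np.set_printoptions(precision=3,suppress=True)
for n in("top","scene"):
    c=ctrl.camera(n);save(f"pics/{n}.png",c["image"],1.5);print(n,c.keys(),np.linalg.inv(c["camera_from_world"])[:3],c["fx"],c["cx"],c["cy"])
    np.save(n+".npy",c,allow_pickle=True)
print(ctrl.get_obs())
E
```

```text
top dict_keys(['image', 'fx', 'fy', 'cx', 'cy', 'camera_from_world']) [[-0.01   0.987 -0.162  0.355]
 [-1.    -0.013 -0.02   0.056]
 [-0.022  0.162  0.987  1.215]] 356.75426890759906 252.0884802954676 185.50250605834665
scene dict_keys(['image', 'fx', 'fy', 'cx', 'cy', 'camera_from_world']) [[-0.517  0.639 -0.569  0.061]
 [-0.856 -0.387  0.342  0.384]
 [-0.002  0.664  0.748  0.727]] 346.44549694269887 259.16022106192344 197.11968935959413
{'time_s': 0.1, 'qpos': array([-1.202,  0.3  ,  1.521,  0.   ,  1.321, -0.067]), 'joint_vel': array([ 0.   , -0.   , -0.001, -0.001,  0.   ,  0.001]), 'tau': array([  0.001, -53.265, -35.329,   0.071,   0.024,  -0.   ]), 'ee_pos': array([ 0.232, -0.499,  0.404]), 'eef_rot': array([-3.141, -0.   ,  0.436]), 'force': array([-1.006,  0.935, -0.544]), 'moment': array([0.02 , 0.014, 0.038]), 'grip_force': 0.0, 'grip_width': 0.09393359413699874}
```

View pics/top.png

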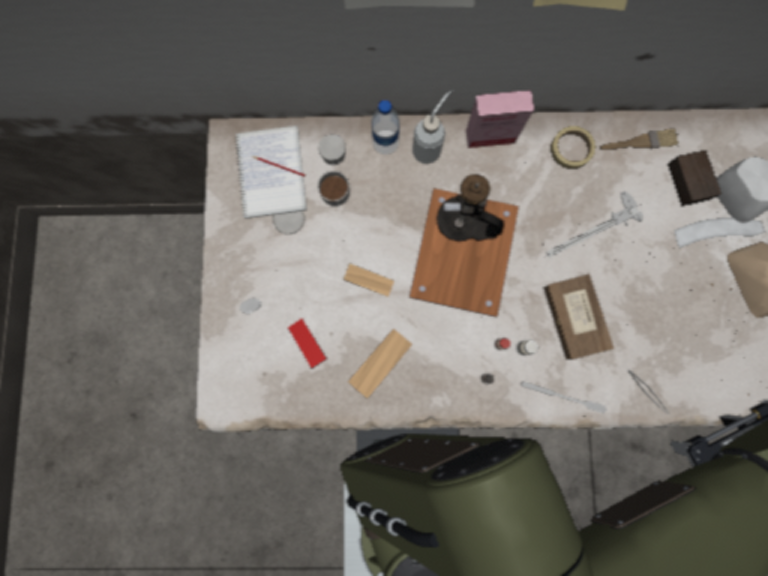

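View pics/scene.png

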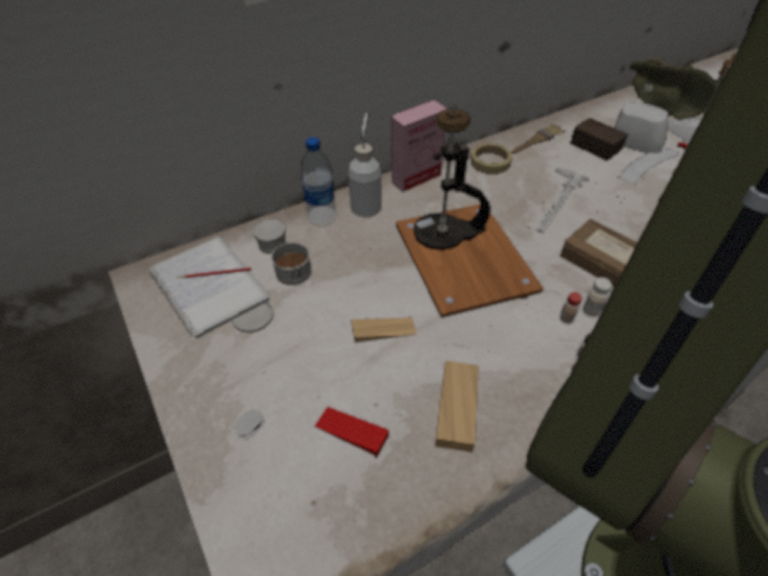

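The top view shows the board with bolts at (422,288), (488,303), (507,213), (442,200), so the bare foot is at its near-left bolt (422,288). The small wooden wedge is at (369,279). The larger wedge at (380,363) and the red one are decoys. Next I measure both.

Run:
```python
from h import *
np.set_printoptions(precision=4,suppress=True)
c=np.load("top.npy",allow_pickle=True).item()
im=c["image"]; hsv=cv2.cvtColor(im,cv2.COLOR_RGB2HSV)
for (u,v) in((422,288),(488,303),(507,213),(442,200),(490,345)): print("px",hsv[int(v/1.5),int(u/1.5)], onz(c,u/1.5,v/1.5,.035))
print("wedge hsv",hsv[186,246],"table",hsv[200,230],"board",hsv[175,305])
for n in("top","scene"):
    c=np.load(n+".npy",allow_pickle=True).item();hsv=cv2.cvtColor(c["image"],cv2.COLOR_RGB2HSV)
    m=cv2.inRange(hsv,(5,70,70),(28,255,255))
    k,l,s,ce=cv2.connectedComponentsWithStats(m)
    for i in range(1,k):
        if s[i,4]>120:
            cn=max(cv2.findContours((l==i).astype(np.uint8),0,2)[0],key=cv2.contourArea)
            r=cv2.minAreaRect(cn);b=cv2.boxPoints(r)
            print(n,s[i],"\n",b,"\n",np.array([onz(c,*p,0.035 if s[i,4]>3000 else .008) for p in b]))
c=np.load("top.npy",allow_pickle=True).item();a=c["image"][155:220,215:355]
d=np.load("scene.npy",allow_pickle=True).item()["image"][180:245,215:355]
save("pics/crop1.png",np.vstack([a,d]),4)
```

```text
px [120  13 162] [ 0.5255 -0.0183  0.035 ]
px [125  10 158] [ 0.4901 -0.163   0.035 ]
px [140  10 155] [ 0.6947 -0.2148  0.035 ]
px [120  11 156] [ 0.7278 -0.0686  0.035 ]
px [ 15   8 198] [ 0.398  -0.1634  0.035 ]
wedge hsv [ 16  97 171] table [ 15  17 185] board [ 12 139 156]
top [357   0  60   6 194] 
 [[357.   0.]
 [416.   0.]
 [416.   5.]
 [357.   5.]] 
 [[ 1.2474 -0.318   0.008 ]
 [ 1.2417 -0.5352  0.008 ]
 [ 1.2213 -0.5335  0.008 ]
 [ 1.2269 -0.3168  0.008 ]]
top [368  85  28  27 199] 
 [[363.5  98.5]
 [382.5  79.5]
 [400.   97. ]
 [381.  116. ]] 
 [[ 0.8604 -0.3187  0.008 ]
 [ 0.9307 -0.3905  0.008 ]
 [ 0.8635 -0.4474  0.008 ]
 [ 0.7944 -0.3758  0.008 ]]
top [401  90  33   9 135] 
 [[400.7037  91.1868]
 [432.7302  89.7943]
 [433.0434  96.9981]
 [401.017   98.3906]] 
 [[ 0.8853 -0.4515  0.008 ]
 [ 0.8883 -0.5644  0.008 ]
 [ 0.8613 -0.563   0.008 ]
 [ 0.8583 -0.4505  0.008 ]]
top [214 117  17  16 219] 
 [[214. 117.]
 [230. 117.]
 [230. 132.]
 [214. 132.]] 
 [[0.8014 0.2123 0.008 ]
 [0.8003 0.1554 0.008 ]
 [0.7451 0.1554 0.008 ]
 [0.7461 0.2119 0.008 ]]
top [308 117  18  17 209]
[... 1843 characters left out ...]
8 ]
 [ 0.5957 -0.4152  0.008 ]
 [ 0.4726 -0.4482  0.008 ]
 [ 0.4262 -0.3516  0.008 ]]
scene [184 168  20  10 135] 
 [[184. 177.]
 [184. 168.]
 [203. 168.]
 [203. 177.]] 
 [[0.7908 0.2028 0.008 ]
 [0.8263 0.1878 0.008 ]
 [0.7967 0.139  0.008 ]
 [0.7619 0.1552 0.008 ]]
scene [235 212  42  15 498] 
 [[234.762  213.0495]
 [275.6965 211.4121]
 [276.2285 224.7108]
 [235.2939 226.3482]] 
 [[0.5942 0.1403 0.008 ]
 [0.5424 0.0438 0.008 ]
 [0.5043 0.0668 0.008 ]
 [0.5546 0.1602 0.008 ]]
scene [ 291  241   28   60 1322] 
 [[289.7073 297.6341]
 [296.061  240.4512]
 [321.5244 243.2805]
 [315.1708 300.4634]] 
 [[0.3201 0.151  0.008 ]
 [0.4374 0.0512 0.008 ]
 [0.3977 0.002  0.008 ]
 [0.2857 0.1069 0.008 ]]
```

View pics/crop1.png

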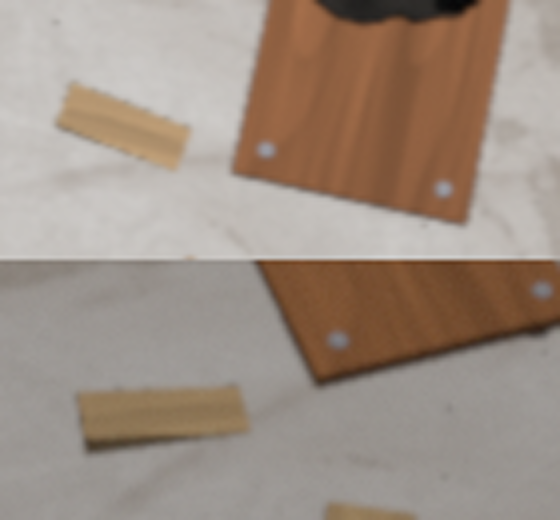

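The wedge's thick end is the left one: the dark butt side shows in the scene crop at its lower left, and the thin end faces the board. The bolt above the bare foot is at crop pixels (266,150) in the top view and (338,340) in the scene view.

Run:
```python
from h import *
np.set_printoptions(precision=4,suppress=True)
t=np.load("top.npy",allow_pickle=True).item();s=np.load("scene.npy",allow_pickle=True).item()
T=lambda u,v,z:onz(t,u/4+215,v/4+155,z); S=lambda u,v,z:onz(s,u/4+215,(v-260)/4+180,z)
f=[T(266,150,.035),S(338,340,.035)];print("foot",f)
b=[(T(57,124,.02)+T(72,84,.02))/2,(S(78,394,.02)+S(87,441,.02))/2]
p=[(T(190,127,.002)+T(177,168,.002))/2,(S(238,386,.002)+S(249,431,.002))/2]
print("butt",b,"tip",p)
for B,P,F in zip(b,p,f):
    d=(P-B)[:2];L=np.linalg.norm(d);d/=L;n=np.array([-d[1],d[0]]);e=(F-B)[:2]
    print("len",L,"yaw",np.degrees(np.arctan2(d[1],d[0])),"foot ahead of butt",e@d,"lateral",e@n,"aim yaw",np.degrees(np.arctan2(e[1],e[0])))
print("stand",onz(t,460/1.5,222/1.5,.04),onz(t,475/1.5,188/1.5,.31),onz(t,498/1.5,226/1.5,.15))
```

```text
foot [array([ 0.5238, -0.0188,  0.035 ]), array([ 0.5244, -0.0187,  0.035 ])]
butt [array([0.5678, 0.1506, 0.02  ]), array([0.566 , 0.1524, 0.02  ])] tip [array([0.5316, 0.0497, 0.002 ]), array([0.5299, 0.0511, 0.002 ])]
len 0.10712666031886997 yaw -109.71854549066326 foot ahead of butt 0.174319048348625 lateral 0.015736281163773708 aim yaw -104.56027251007188
len 0.1074741774345506 yaw -109.60427158276467 foot ahead of butt 0.1750691135754358 lateral 0.01824413254911226 aim yaw -103.65489402476041
stand [ 0.674  -0.1071  0.04  ] [ 0.6619 -0.0981  0.31  ] [ 0.6346 -0.1688  0.15  ]
```

Emit:
{"method": "servo_tool", "body": {"motion": [[1, 1.5, 3, 0, 3], [1, 4, 7, 0, 7], [1, 7, 12, 0, 11], [1, 10, 17, 0, 15], [1, 13, 22, 0, 20], [1, 16, 27, 0, 25], [1, 19, 32, 0, 29], [1, 22, 37, 0, 34], [1, 25, 42, 0, 38], [1, 28, 47, 0, 43], [1, 31, 52, -1, 47], [1, 34, 57, -3, 52], [1, 36, 61, -6, 56], [1, 37.2, 62.7, -8, 57], [1, 37.2, 62.7, -10, 57], [1, 37.2, 62.7, -10, 57], [1, 37.2, 62.7, -10, 57]]}}

```text
time_s: 2.22
ee_pos: [0.6043, 0.1282, 0.3055]
eef_rot: [3.141, -0.0, 1.43]
force: [-0.4, 0.6, -0.0]
grip_width: 0.0006
grip_force: 0.0
```

```bash
cat >> h.py <<'E'
from scipy.spatial.transform import Rotation as Ro
def look(name,scale=1):
    o=ctrl.get_obs();c=ctrl.camera("wrist");c["ee"]=o["ee_pos"];c["rot"]=o["eef_rot"];np.save(name+".npy",c,allow_pickle=True);save(f"pics/{name}.png",c["image"],scale);return c
def wz(c,u,v,z):
    x,y=(u-c["cx"])/c["fx"],(v-c["cy"])/c["fy"];th=np.hypot(x,y);k=np.sin(th)/max(th,1e-9)
    d=np.array([x*k,-y*k,-np.cos(th)]);R=Ro.from_euler("xyz",c["rot"]).as_matrix();H=c["hand_eye"]
    d=R@H[:3,:3]@d;p=c["ee"]+R@H[:3,3];return p+d*(z-p[2])/d[2]
E
python3 - <<'E'
from h import *
o=ctrl.get_obs();print(o["time_s"],o["ee_pos"],o["eef_rot"],o["force"],o["grip_width"]);c=look("w1",1.5);print(c["fx"],c["cx"],c["cy"],c["hand_eye"])
E
```

```text
2.225 [0.60425063 0.12822134 0.30547806] [ 3.14087450e+00 -2.40624077e-04  1.43029800e+00] [-0.44976523  0.58181776 -0.01171907] 0.0005786627490216212
297.3186396354542 259.6520106832248 192.4710888038852 [[-7.54824440e-04  9.66566664e-01  2.56414341e-01  7.34939445e-02]
 [ 9.99999307e-01  4.98019475e-04  1.06645710e-03 -1.03914584e-03]
 [ 9.03102545e-04  2.56414969e-01 -9.66566370e-01  1.90620862e-02]
 [ 0.00000000e+00  0.00000000e+00  0.00000000e+00  1.00000000e+00]]
```

View pics/w1.png

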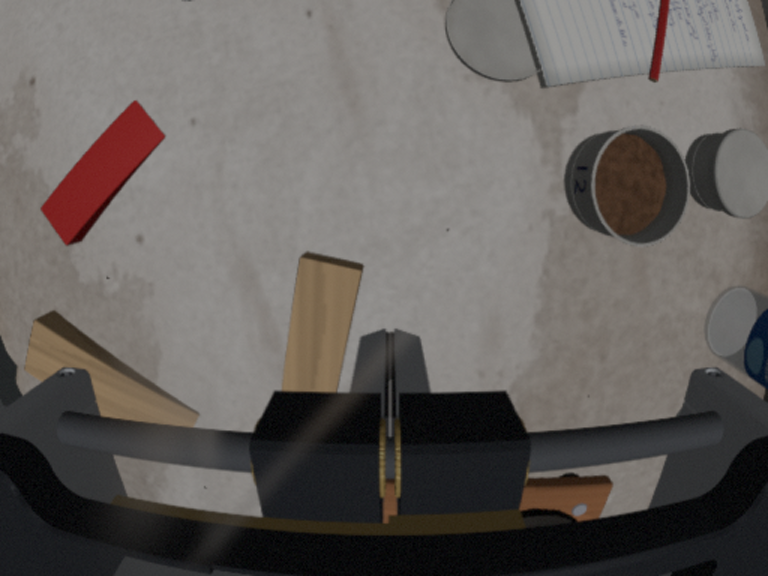

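The wrist view shows the wedge's butt, top-edge corners at (303,253) and (362,263). The closed fingertips are at (390,332), on its right (+x) side.

Run:
```python
from h import *
c=np.load("w1.npy",allow_pickle=True).item()
for u,v in((303,253),(362,263)):print(wz(c,u/1.5,v/1.5,.02).round(4))
print(wz(c,580/1.5,510/1.5,.035).round(4),"tip px at z~.106",wz(c,390/1.5,332/1.5,.1065).round(4))
```

```text
[0.5542 0.1612 0.02  ]
[0.5892 0.1497 0.02  ]
[ 0.7305 -0.0697  0.035 ] tip px at z~.106 [0.6043 0.1348 0.1065]
```

Emit:
{"method": "servo_tool", "body": {"motion": [[1, 0.4, 0.3, 0, 0], [1, 0.8, 0.6, -2, 0], [1, 0.8, 0.6, -5, 0], [1, 0.8, 0.6, -8, 0], [1, 0.8, 0.6, -9.6, 0], [1, 0.8, 0.6, -10, 0], [1, 0.8, 0.6, -10, 0], [1, 0.4, 0.7, -10, 0], [1, 0, 0.8, -10, 0], [1, -0.3, 0.9, -10, 0], [1, -0.6, 0.9, -10, 0], [1, -0.9, 1, -10, 0], [1, -1.2, 1.1, -10, 0], [1, -1.5, 1.1, -10, 0], [1, -1.7, 1.2, -10, 0], [1, -1.9, 1.2, -10, 0], [1, -1.9, 1.2, -10, 0], [1, 0, 1, -10, 0], [1, 0.8, 1, -10, 0], [1, 0.8, 1, -6, 0]]}}

```text
time_s: 4.78
ee_pos: [0.6119, 0.1383, 0.2421]
eef_rot: [-3.136, 0.002, 1.43]
force: [0.3, -0.6, 0.0]
grip_width: 0.0006
grip_force: 0.0
```

Emit:
{"method": "servo_tool", "body": {"motion": [[1, 0, 2, 4, 0], [1, 0, 5, 6, 0], [1, 0, 6, 8, 0], [1, 0, 6, 8, 0], [1, 0, 6, 8, 0]]}}

```text
time_s: 5.4
ee_pos: [0.6121, 0.1979, 0.3235]
eef_rot: [-3.14, 0.001, 1.43]
force: [0.6, -0.4, -1.4]
grip_width: 0.0008
grip_force: 0.0
```

Run:
```python
from h import *
print(ctrl.get_obs()["ee_pos"]);a=look("w2",1)["image"];c=ctrl.camera("scene");np.save("s2.npy",c,allow_pickle=True)
t=ctrl.camera("top");np.save("t2.npy",t,allow_pickle=True)
save("pics/m2.png",np.vstack([np.hstack([cv2.resize(a[100:340],(400,240)),t["image"][130:250,200:400].repeat(2,0).repeat(2,1)]),cv2.resize(c["image"][160:260,200:400],(800,360))]))
```

```text
[0.61206045 0.19788994 0.32349272]
```

View pics/m2.png

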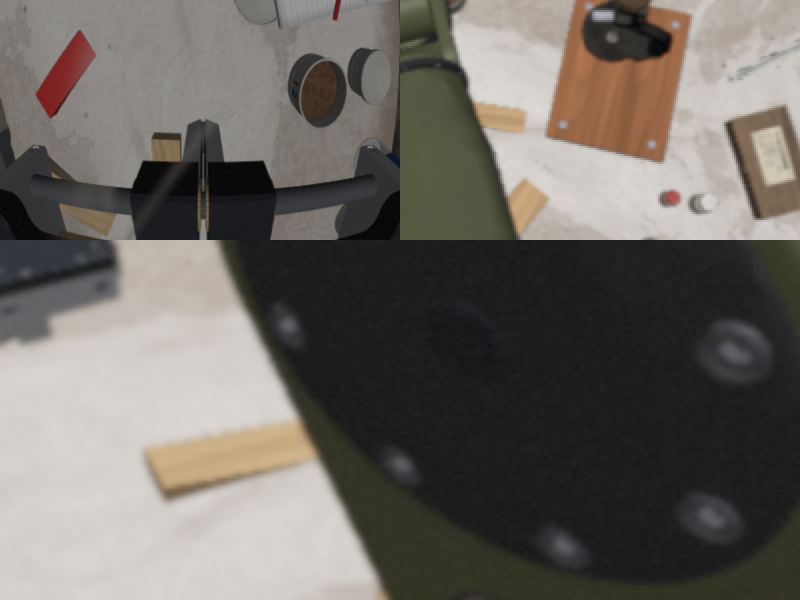

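The wedge has turned to point nearly straight at the near-left bolt, at (562,124) in the top inset. Its tip corners there are (526,109) and (522,132), and the butt corners in the scene inset are (145,455) and (168,488).

Run:
```python
from h import *
np.set_printoptions(precision=4,suppress=True)
t=np.load("t2.npy",allow_pickle=True).item();s=np.load("s2.npy",allow_pickle=True).item();w=np.load("w2.npy",allow_pickle=True).item()
T=lambda u,v,z:onz(t,(u-400)/2+200,v/2+130,z);S=lambda u,v,z:onz(s,u/4+200,(v-240)/3.6+160,z)
W=lambda u,v:wz(w,u*1.28,v+100,.02)
F=T(562.5,124.5,.035);print("foot",F)
b1=[S(145,455,.02),S(168,488,.02)];b2=[W(152,133),W(181,132)];P=[T(526,109,.002),T(522,132,.002)]
print(b1,b2,P)
# edges in top view by mask: axis of the visible part
m=cv2.inRange(cv2.cvtColor(t["image"],cv2.COLOR_RGB2HSV),(5,70,90),(28,255,255));m[:,:240]=0;m[:,266:]=0;m[:178]=0;m[200:]=0
v,u=np.nonzero(m);
for x in range(241,265,2):
    q=v[u==x]; 
    if len(q):print(x,q.min(),q.max(),onz(t,x,q.min()-.0,.006)[:2],onz(t,x,q.max()+1,.006)[:2])
P=sum(P)/2;F=np.array([.524,-.0188,0])
for B in(sum(b1)/2,sum(b2)/2):
    d=(P-B)[:2];L=np.linalg.norm(d);d/=L;e=(F-B)[:2];print("len",L,np.degrees(np.arctan2(d[1],d[0])),"lat",e@[-d[1],d[0]],"ahead",e@d)
```

```text
foot [ 0.5246 -0.018   0.035 ]
[array([0.5639, 0.1516, 0.02  ]), array([0.5306, 0.1532, 0.02  ])] [array([0.536 , 0.1619, 0.02  ]), array([0.5754, 0.1581, 0.02  ])] [array([0.5572, 0.0421, 0.002 ]), array([0.5173, 0.0495, 0.002 ])]
241 182 192 [0.5663 0.1177] [0.528  0.1179]
243 183 193 [0.5627 0.1108] [0.5245 0.111 ]
245 183 193 [0.5626 0.1039] [0.5244 0.1042]
247 183 193 [0.5625 0.097 ] [0.5243 0.0973]
249 184 194 [0.5589 0.0902] [0.5208 0.0905]
251 184 194 [0.5588 0.0833] [0.5207 0.0837]
253 184 194 [0.5587 0.0764] [0.5206 0.0768]
255 185 194 [0.5551 0.0696] [0.5205 0.07  ]
257 185 195 [0.555  0.0627] [0.517  0.0632]
259 185 195 [0.555  0.0559] [0.5169 0.0564]
261 186 195 [0.5514 0.0491] [0.5168 0.0495]
len 0.10710885615920415 -95.34952637429859 lat -0.007163822599617644 ahead 0.1726634885771134
len 0.11571091185987667 -99.16989847619286 lat -0.002780085164225412 ahead 0.18159718745780104
```

Emit:
{"method": "servo_tool", "body": {"motion": [[1, -2.5, -0.5, 0, 0], [1, -5.4, -1.2, -2, 0], [1, -5.4, -1.8, -6, 0], [1, -5.4, -1.8, -10, 0], [1, -5.4, -1.8, -11.8, 0], [1, -5.4, -1.8, -11.8, 0], [1, -5.5, -2.4, -11.8, 0], [1, -5.6, -3, -11.8, 0], [1, -5.7, -3.5, -11.8, 0], [1, -5.8, -4, -11.8, 0], [1, -5.9, -4.6, -11.8, 0], [1, -6, -5.2, -11.8, 0], [1, -6.1, -5.8, -11.8, 0], [1, -6.2, -6.4, -11.8, 0], [1, -6.3, -7, -11.8, 0], [1, -6.4, -7.6, -11.8, 0], [1, -6.5, -8.2, -11.8, 0], [1, -6.6, -8.8, -11.8, 0], [1, -6.7, -9.4, -11.8, 0], [1, -6.8, -10, -11.8, 0]]}}

```text
time_s: 8.05
ee_pos: [0.5441, 0.098, 0.2066]
eef_rot: [-3.142, 0.0, 1.431]
force: [0.5, -0.4, 0.1]
grip_width: 0.0004
grip_force: 0.2
```

Run:
```python
from h import *
o=ctrl.get_obs();print(o["time_s"],o["ee_pos"],o["force"]);a=look("w3",1)["image"];c=ctrl.camera("scene");np.save("s3.npy",c,allow_pickle=True)
t=ctrl.camera("top");np.save("t3.npy",t,allow_pickle=True)
save("pics/m3.png",np.vstack([np.hstack([cv2.resize(a,(400,300)),cv2.resize(t["image"][130:250,220:380],(400,300))]),cv2.resize(c["image"][150:262,200:500],(800,298))]))
```

```text
8.05 [0.54409205 0.09799074 0.20663161] [ 0.46541607 -0.42775749  0.11101468]
```

View pics/m3.png

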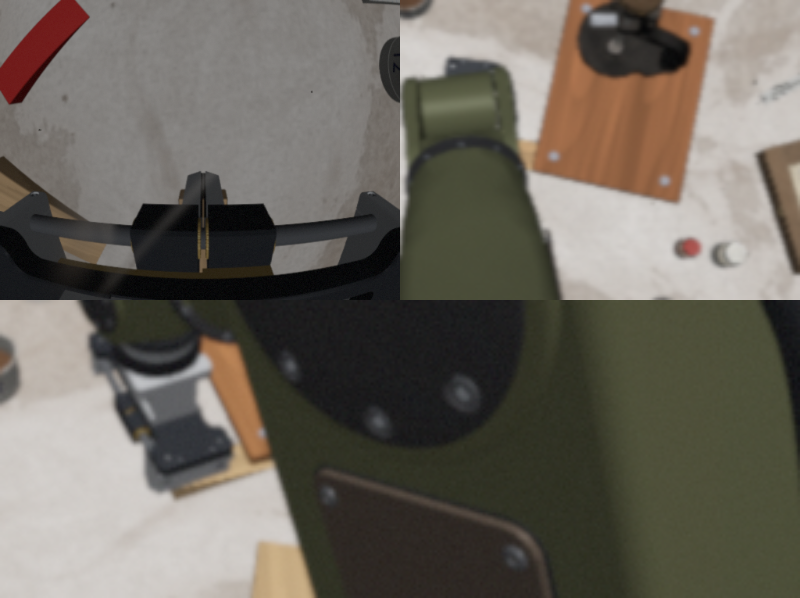

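The wedge has gone in straight under the board's left edge, its visible upper edge at (528,140) in the top inset beside the bolt at (554,156). Force is still near zero. I check the lateral position from the wedge's edges there.

Run:
```python
from h import *
t=np.load("t3.npy",allow_pickle=True).item()
h=cv2.cvtColor(t["image"],cv2.COLOR_RGB2HSV)
print("bolt",onz(t,220+154*.4,130+156.5*.4,.035))
for x in range(270,275):
    q=[v for v in range(180,206) if 5<=h[v,x,0]<=28 and h[v,x,1]>65 and h[v,x,2]>90]
    print(x,q, [onz(t,x+.5,v,.009)[:2].round(4) for v in ((min(q),max(q)+1) if q else ())])
print(h[183:204,271:274].reshape(-1,9))
```

```text
bolt [ 0.5234448  -0.01914538  0.035     ]
270 [187, 188, 189, 190, 191, 192, 193, 194, 195, 196, 197] [array([0.547 , 0.0166]), array([0.5091, 0.0173])]
271 [187, 188, 189, 190, 191, 192, 193, 194, 195, 196, 197] [array([0.5469, 0.0132]), array([0.5091, 0.014 ])]
272 [187, 188, 189, 190, 191, 192, 193, 194, 195, 196, 197] [array([0.5469, 0.0098]), array([0.509 , 0.0106])]
273 [187, 188, 189, 190, 191, 192, 193, 194, 195, 196, 197] [array([0.5469, 0.0064]), array([0.509 , 0.0072])]
274 [187, 188, 189, 190, 191, 192, 193, 194, 195, 196, 197, 198] [array([0.5468, 0.003 ]), array([0.5055, 0.0038])]
[[ 17   8 213  15  10 213  17   8 213]
 [ 17   8 213  13   8 213  17   8 212]
 [ 15  17 210  15  15 207  15  13 204]
 [ 16  55 198  16  49 192  15  38 186]
 [ 16  89 193  16  86 192  16  81 186]
 [ 16  95 196  16  95 196  16  97 192]
 [ 16  95 198  16  95 198  16  98 192]
 [ 17  96 191  16  96 191  16  99 178]
 [ 16  96 180  16  97 177  15 102 163]
 [ 16  96 180  16  97 176  15 104 162]
 [ 16  95 182  16  98 177  15 109 166]
 [ 16  95 182  16  99 172  15 112 159]
 [ 16  96 183  16 100 174  14 114 156]
 [ 17  95 185  16  99 176  14 118 154]
 [ 16  73 177  16  82 174  14 104 152]
 [ 17  29 174  16  34 171  13  45 153]
 [ 17  13 173  14  15 193  15  16 191]
 [ 15  12 166  17  12 199  15  12 206]
 [ 17  11 163  15  10 199  13  11 207]
 [ 13  11 163  15  10 199  13  11 207]
 [ 17  11 162  17  12 198  17  11 206]]
```

Emit:
{"method": "servo_tool", "body": {"motion": [[1, -0.1, -0.5, 0, 0], [1, -0.2, -1, 0, 0], [1, -0.3, -1.5, 0, 0], [1, -0.3, -1.9, 0, 0], [1, -0.4, -2.3, 0, 0], [1, -0.4, -2.6, 0, 0], [1, -0.4, -2.6, 0, 0]]}}

```text
time_s: 9.07
ee_pos: [0.5402, 0.0722, 0.2066]
eef_rot: [-3.142, 0.0, 1.43]
force: [0.1, -0.4, -0.2]
grip_width: -0.0001
grip_force: 0.0
```

Emit:
{"method": "servo_tool", "body": {"motion": [[1, 0, -0.2, 0, 0], [1, -0.1, -0.4, 0, 0], [1, -0.1, -0.4, 0, 0]]}}

```text
time_s: 9.45
ee_pos: [0.5391, 0.0683, 0.2066]
eef_rot: [-3.141, 0.0, 1.431]
force: [0.0, 0.4, 0.1]
grip_width: 0.0004
grip_force: 0.0
```

Emit:
{"method": "servo_tool", "body": {"motion": [[1, 0, -0.2, 0, 0], [1, 0, -0.3, 0, 0], [1, 0, -0.3, 0, 0]]}}

```text
time_s: 9.82
ee_pos: [0.5392, 0.0653, 0.2066]
eef_rot: [-3.142, 0.0, 1.431]
force: [-0.6, 0.6, 0.5]
grip_width: 0.0003
grip_force: 0.0
```

Emit:
{"method": "servo_tool", "body": {"motion": [[1, 0, -0.2, 0, 0], [1, 0, -0.2, 0, 0], [1, 0, -0.2, 0, 0]]}}

```text
time_s: 10.2
ee_pos: [0.5391, 0.0634, 0.2066]
eef_rot: [-3.142, 0.0, 1.431]
force: [0.4, -0.0, 0.7]
grip_width: 0.0007
grip_force: 0.0
```

Emit:
{"method": "servo_tool", "body": {"motion": [[1, 0, -0.2, 0, 0], [1, 0, -0.2, 0, 0], [1, 0, -0.2, 0, 0]]}}

```text
time_s: 10.58
ee_pos: [0.5392, 0.0616, 0.2066]
eef_rot: [3.142, -0.0, 1.431]
force: [0.5, 5.7, -0.6]
grip_width: 0.0004
grip_force: 2.3
```

Resistance of 5.7 N came up where expected: tool y 0.0616 against 0.061 predicted. Back off, rise, and check the gauge before pressing.

Emit:
{"method": "servo_tool", "body": {"motion": [[1, 0, 0.2, 0, 0], [1, 0.1, 1, 0, 0], [1, 0.3, 2, 0, 0], [1, 0.3, 2.5, 3, 0], [1, 0.3, 2.5, 8, 0], [1, 0.3, 5, 12, 0], [1, 0.3, 9, 12, 0], [1, 0.3, 12, 12, 0], [1, 0.3, 12, 12, 0]]}}

```text
time_s: 11.7
ee_pos: [0.5418, 0.1834, 0.3266]
eef_rot: [-3.142, 0.0, 1.433]
force: [-0.7, -0.5, 0.4]
grip_width: 0.0007
grip_force: 0.0
```

Run:
```python
from h import *
o=ctrl.get_obs();print(o["time_s"],o["ee_pos"],o["force"]);c=ctrl.camera("scene");np.save("s4.npy",c,allow_pickle=True)
t=ctrl.camera("top");np.save("t4.npy",t,allow_pickle=True)
a=look("w4",1)["image"]
save("pics/m4.png",np.vstack([np.hstack([cv2.resize(a,(400,300)),cv2.resize(t["image"][130:250,220:380],(400,300))]),cv2.resize(c["image"][150:262,200:500],(800,298))]))
t0=np.load("top.npy",allow_pickle=True).item()["image"]
def bolts(im):
    h=cv2.cvtColor(im,cv2.COLOR_RGB2HSV);r=[]
    for u,v in((281,192),(325,202),(338,142)):
        w=im[v-6:v+7,u-6:u+7].astype(float);m=np.clip(w[:,:,2]-105,0,None);m[h[v-6:v+7,u-6:u+7,1]>60]=0
        y,x=np.mgrid[-6:7,-6:7];r.append((u+(m*x).sum()/m.sum(),v+(m*y).sum()/m.sum()))
    return np.array(r)
print(bolts(t0),bolts(t["image"])-bolts(t0))
```

```text
11.7 [0.54184513 0.18338737 0.32655756] [-0.70526841 -0.53777125  0.40565101]
[[280.79506173 191.69382716]
 [325.49271845 201.81553398]
 [339.87108014 141.86759582]] [[ 0.31096738  0.31033084]
 [ 0.00441348 -0.02012289]
 [-0.01236958 -0.01162874]]
```

View pics/m4.png

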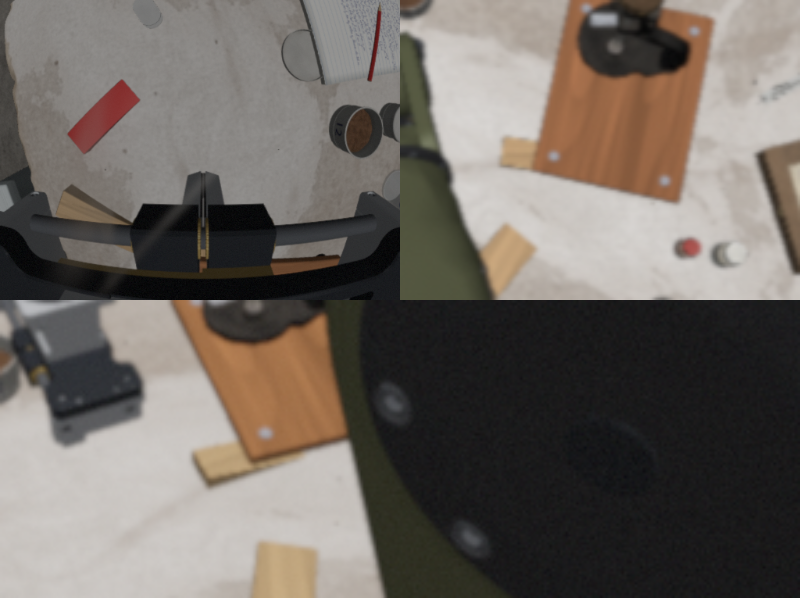

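The wedge stands under the corner with about 45 mm left out, and the gauge has not moved: its bolts shifted 0.02 px or less, and the third reading is tainted by the wedge colour. Now above the corner to press.

Emit:
{"method": "servo_tool", "body": {"motion": [[1, -0.2, -3, 0, 0], [1, -0.6, -7, 0, 0], [1, -1, -11, 0, 0], [1, -1.4, -15, 0, 0], [1, -1.7, -19, 0, 0], [1, -1.8, -20.2, -1, 0], [1, -1.8, -20.2, -4, 0], [1, -1.8, -20.2, -7, 0], [1, -1.8, -20.2, -8.2, 0], [1, -1.8, -20.2, -8.6, 0], [1, -1.8, -20.2, -8.6, 0]]}}

```text
time_s: 13.22
ee_pos: [0.5244, -0.0205, 0.2412]
eef_rot: [3.141, -0.0, 1.431]
force: [-1.1, -0.6, 0.0]
grip_width: 0.0004
grip_force: 0.0
```

Emit:
{"method": "servo_tool", "body": {"motion": [[1, 0, 0, -0.2, 0], [1, 0, 0, -0.4, 0], [1, 0, 0, -0.6, 0], [1, 0, 0, -0.6, 0]]}}

```text
time_s: 13.72
ee_pos: [0.5242, -0.0206, 0.2346]
eef_rot: [-3.142, -0.0, 1.431]
force: [-0.4, -0.7, 0.6]
grip_width: 0.0001
grip_force: 0.0
```

Emit:
{"method": "servo_tool", "body": {"motion": [[1, 0, 0.1, -0.1, 0], [1, 0, 0.1, -0.15, 0], [1, 0, 0.1, -0.15, 0]]}}

```text
time_s: 14.1
ee_pos: [0.5242, -0.0201, 0.2342]
eef_rot: [3.141, 0.001, 1.431]
force: [-7.3, -6.0, 14.7]
grip_width: 0.0003
grip_force: 7.7
```

Emit:
{"method": "servo_tool", "body": {"motion": [[1, -0.05, -0.1, 0, 0], [1, -0.05, -0.1, 0, 0], [1, -0.05, -0.1, 0, 0]]}}

```text
time_s: 14.48
ee_pos: [0.5239, -0.0205, 0.2344]
eef_rot: [3.14, -0.0, 1.431]
force: [-4.3, 1.5, 13.5]
grip_width: 0.0002
grip_force: 6.9
```

Emit:
{"method": "servo_tool", "body": {"motion": [[1, -0.05, 0, -0.05, 0], [1, -0.05, 0, -0.05, 0], [1, -0.05, 0, -0.05, 0], [1, -0.05, 0, -0.05, 0], [1, -0.05, 0, -0.05, 0], [1, -0.05, 0, -0.05, 0], [1, -0.05, 0, -0.05, 0], [1, -0.05, 0, -0.05, 0], [1, -0.05, 0, -0.05, 0]]}}

```text
time_s: 15.6
ee_pos: [0.5237, -0.0204, 0.2343]
eef_rot: [3.139, -0.0, 1.431]
force: [-3.1, 2.5, 16.4]
grip_width: 0.0006
grip_force: 8.3
```

Emit:
{"method": "servo_tool", "body": {"motion": [[1, 0, 0, 0.3, 0], [1, 0, 0, 2, 0], [1, 0, 0, 6, 0], [1, 0, 2, 10, 0], [1, 0, 7, 12, 0], [1, 0, 12, 12, 0], [1, 0, 17, 12, 0], [1, 0, 20, 12, 0], [1, 0, 20, 12, 0], [1, 0, 20, 12, 0]]}}

```text
time_s: 16.85
ee_pos: [0.5231, 0.1787, 0.3531]
eef_rot: [3.141, 0.0, 1.43]
force: [0.0, -0.3, 0.6]
grip_width: 0.0004
grip_force: 0.0
```

Run:
```python
from h import *
o=ctrl.get_obs();print(o["time_s"],o["ee_pos"],o["force"])
t=ctrl.camera("top")["image"];c=ctrl.camera("scene")["image"];t4=np.load("t4.npy",allow_pickle=True).item()["image"]
save("pics/m5.png",np.vstack([np.hstack([cv2.resize(t4[130:250,220:380],(400,300)),cv2.resize(t[130:250,220:380],(400,300))]),cv2.resize(c[150:262,200:500],(800,298))]))
for box in((120,210,270,350),(183,202,258,274)):
    a,b=[cv2.cvtColor(i,cv2.COLOR_RGB2GRAY)[box[0]:box[1],box[2]:box[3]].astype(np.float32) for i in(t4,t)]
    print(cv2.phaseCorrelate(a,b),np.abs(a-b).mean())
```

```text
16.85 [0.5231315  0.17873209 0.35306918] [ 0.01580437 -0.27786538  0.61324968]
((0.013630754177526683, 0.03784028046971599), 0.9936350582705604) 0.56805557
((-0.08323273617545546, -0.11215640139498007), 1.0385746706277132) 0.64144737
```

View pics/m5.png

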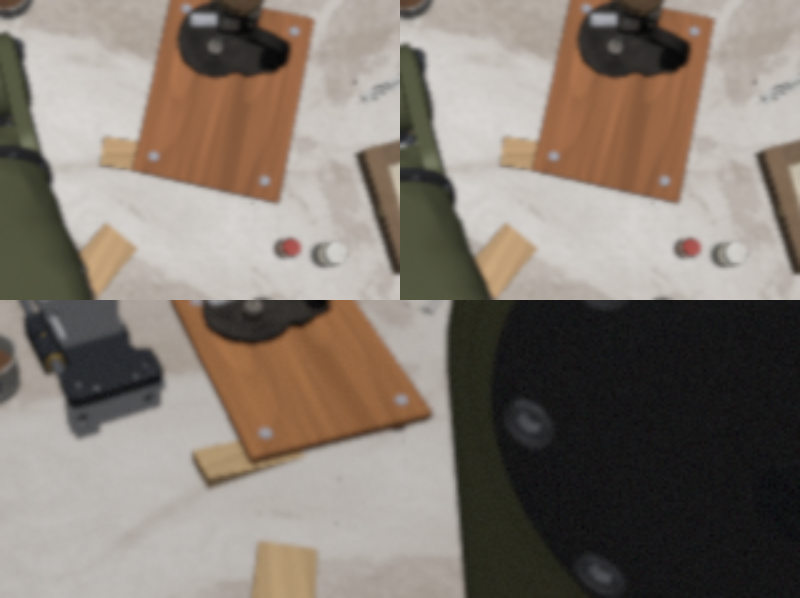

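The wedge and gauge look the same before and after the press, vials at (688,247) and (733,252) are untouched, and the arm is clear. Handing in.

```bash
python3 -c "
from station import ctrl
print(ctrl.hand_in())"
```

```text
the job is handed in; nothing more can be done
None
```

The wedge is snug under the bare foot (it resisted at about 6 N). The corner held firm under about 14–16 N for over a second, the gauge did not visibly move, and the job is handed in at about 17 s with the arm clear.

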